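# Open the model case: release, turn and lift its T-handle

### The arm

A 7-joint arm with a two-finger parallel gripper is mounted at the origin on the work surface. World frame = base frame: x ahead of the robot, y to its left, z up, the work surface at z = 0. Lengths are in m, angles in rad, forces in N, time in s.
With the tool pointing down it reaches from about 0.4 to 0.9 m from the base axis. Payload 5.6 kg.
Tool frame: the origin (TCP) lies at the very end of the fingers, on their centre line; the grasp point (between the pads) lies 19 mm behind it (env.grip_point_offset is the distance from the TCP to the grasp point, in m); z points along the fingers, y is the line along which they close (so a half turn about z gives the same grasp; the last joint's range is limited). The gripper opens to 92 mm and grips with 3 to 60 N. Pads are 20 mm wide; open, the fingers measure 128 mm over their backs; the gripper's body (75 mm by 189 mm) begins 69 mm behind the grasp point.
Start: joints at [-1.229, 0.468, -0.012, 1.603, 0.006, 1.071, -0.056], TCP at [0.244, 0.602, 0.215] pointing down, gripper open.
Joint ranges: [-2.53, 2.53], [-0.31, 2.02], [-1.57, 1.55], [0.28, 2.44], [-1.29, 4.43], [0.15, 1.84], [-2.92, 2.92]. Speed limits (rad/s): [2.57, 2.57, 3.14, 3.14, 3.14, 3.14, 3.14].

### API

Orientations are given as a 3x3 rotation matrix whose columns are the frame's x, y, z axes.
In Python, from plant import env gives the robot as it stands. The module is installed in compiled form; this text tells all that it offers.
- The arm moves only by the tool step_arm, never from a script. Its argument "deltas" is a list that holds one entry, the list of rows, each a list of 7 numbers: the shift along the world's x, y, z each as a share of 0.03 m, from -1 to 1, then the turn, a rotation vector about the world's x, y, z each as a share of 45 degrees, from -1 to 1, then the finger opening in mm, from 0 to 91.9. In form: [[[tx, ty, tz, ax, ay, az, fingers], ...]]. A call has 1 to 20 rows; each row shifts and turns the commanded pose from where the row before left it; what a row does not reach is not made up. A row lasts 1/10 s, in which the tool goes at most 50 mm and 8.59 degrees, less where a joint would pass 70% of its speed; a pose out of reach is approached as far as the arm can. A call with a number of a shift or a turn outside -1 to 1 is refused whole. A call with a gripper value outside its range is refused whole. The fingers move at their own pace and stop on an object; "newtons" is the grip in N (left out, the last holds). Time passes only in rows, so rows that do not move let the fingers close. It gives the time, the measured TCP pose, the force, the opening and the grip force at its end, in the units of the state.
- env.get_obs(): the state, without advancing time (a new reading comes with each control period).
- env.camera(name): name is "side" or "top"; returns a dict with "image" (420x560x3 uint8, red, green, blue), "fov_y" (degrees; the focal length in pixels is half the picture's height over the tangent of half this angle, whatever the lens; pixels are square), "cx", "cy" (the principal point, pixels), "dist_coeffs" ([k1, k2, p1, p2, k3] as OpenCV has them; the pictures are not rectified), "T" (4x4, takes a point from camera to world coordinates). Camera axes: x right, y up, looking along -z (the intrinsics and any distortion apply to the point x, -y, -z); pixel columns grow to the right and rows downward; lengths in m; the calibration is good to about 2 mm. A picture is of the moment at which its call begins. There is no depth.
- env.sign_off(): hands the job in; it is judged then, once.
The state is a dict: "time_s": time; "q": joint angles; "qd": joint speeds; "tau": joint torques, N m; "eef_pos": TCP position; "orientation": TCP orientation; "contact_force": force on the tool from outside, world axes, zero at the start; "torque": the same for the moment, N m; "opening": finger opening in m; "gripper_force": force on a finger pad.
Only numpy, scipy, OpenCV 4.12 (cv2) and the standard library are available. Lean on these libraries where they do the work, as an engineer would, in place of code of your own. Each camera call takes 0.05 s, during which the arm holds its last target. There are 200 camera calls.

### The job

Open the blue-lidded model case on the dental bench. Press the red release button gently, by feel, just until the steel T-handle pops up, turn the popped-up handle counter-clockwise (seen from above) to its stop to unlatch the lid, then lift the lid by about 35 degrees and let go so that it stands open by itself. Do not force the button, and leave the other things on the bench where they are.

Things in the scene. Friction and masses are not known exactly. Their poses are not given: they have to be found in the camera images.
- case: aluminium case with a blue lid, 260 (its x) x 340 (its y) x 132 mm high with the lid shut, fixed to the bench. Origin: centre of its underside, on the bench; its x axis points from its front edge (nearest the robot) to the hinge edge, z up. A black latch plate stands 20 mm proud of the lid: its top is 152 mm over the bench. In it is a slot, 106 mm along the case's x and 26 mm wide, centred 65 mm in front of the case's origin, in which the T-handle lies.
- button_top (a point): centre of the flat top of the red release button, 22 mm across, which stands 15 mm above the black latch plate, 68 mm to the case's -y side of the handle's axis. Pressed straight down against a spring (2.5 N at first, 4.5 N when deepest). It trips at a depth that differs from case to case, 3 to 11 mm, and has a hard stop 1.5 mm deeper than that; a push of more than 16 N breaks it.
- release_button (a joint): how far the button is pressed, m: 0 at rest; it springs back when let go.
- handle_bar (a point): centre of the steel T-handle's grip bar: a round bar 16 mm thick and 94 mm long. At the start it lies sunk in its slot along the case's x axis, its top flush with the latch plate, and can be neither gripped nor turned; popped up, its underside is 8 mm above the latch plate and it can be gripped across from above. It sits on a 14 mm stem on the turning axis, which is square to the lid and passes through this point.
- handle_pop (a joint): how far the handle has popped out, m: 0 sunk and locked, 0.024 fully out. Its spring holds it out with about 3 N; it can be pushed back against that.
- handle_turn (a joint): angle of the handle, rad: 0 latched (bar along the case's x), growing counter-clockwise seen from above to its stop at 1.45. The latch under the lid lets go at 1.0. Turns against about 0.12 N m of friction and stays where it is left.
- lid_hinge (a point): middle of the lid's hinge line, 120 mm over the bench at the case's far edge, 195 mm behind the handle's axis; the hinge line runs along the case's y.
- lid (a joint): opening angle of the lid, rad: 0 shut, up to 1.2; the front edge rises. The stiff hinge keeps the lid wherever it is left; lifting at the handle takes 4 to 7 N once unlatched.
- model_a: bystander: cream plaster tooth model on a white disc, 62 mm across, 40 mm high; origin under its centre. Not to be disturbed.
- model_b: bystander: pale plaster tooth model on a white disc, 62 mm across, 40 mm high; origin under its centre. Not to be disturbed.
- vial: bystander: small jar with white cap, 40 mm across, 75 mm high; origin under its centre. Not to be disturbed.
- blue_jar: bystander: small navy jar, 36 mm across, 60 mm high; origin under its centre. Not to be disturbed.
- wax_tin: bystander: flat yellow tin, 52 mm across, 18 mm high; origin under its centre. Not to be disturbed.
- spatula: bystander: slim steel wax spatula, 140 mm long along its x, 8 mm thick, lying on the bench. Not to be disturbed.
- pen: bystander: blue pen, 140 mm long along its x, 9 mm thick, lying on the bench. Not to be disturbed.

How it is judged:
On the way, in this order (a step that is already met when the one before it is completed fails the run):
1. the T-handle has popped out (value of joint handle_pop above 0.018 m and value of joint handle_turn below 0.3 rad), for 0.2 s.
2. the handle is turned and the latch free, the lid still down (value of joint handle_turn above 1.2 rad and value of joint lid below 0.08 rad), for 0.1 s.
At the end, for the whole second after the job is handed in: the lid stands open by itself at 0.45 rad (26 degrees) or more and is at rest, with the T-handle still popped out (15 mm or more) and turned (1.0 rad or more) (value of joint lid above 0.45 rad and velocity of joint lid between -0.05 and 0.05 rad/s and value of joint handle_turn above 1 rad and value of joint handle_pop above 0.015 m); the robot touches nothing.
It fails at once if the release button is pushed with more than 16 N (contact force between anything else and release_button above 16 N).
It fails at once if a bystander is moved by more than 30 mm (distance of any of model_a, model_b, vial, blue_jar, wax_tin, spatula, pen from where it was at the start of the episode above 0.03 m).
It fails at once if a bystander is tipped over (angle between any of model_a, model_b, vial, blue_jar's own z axis and vertical above 0.5 rad).
It also fails if it takes over 48 s, if anything falls off the work surface, if the arm or the gripper's body presses on something with over 40 N, if the wrist force passes 120 N, or if a joint passes its speed limit or range.

## Working session

There is one attempt and no reset: what is moved stays moved. The work goes in short steps, Python scripts to look and compute and a tool call to move; the robot and the scene stay as the last step left them, time stands still between calls to the robot, and variables do not carry over. Pictures are saved under pics/ and viewed, at most 10 in all, crops included, and the job is handed in when it is done.

Besides the shell and the picture viewer there is one more tool, called after ">>>" by a JSON object that holds its "fn" and its "kwargs", one argument or row to a line. step_arm: Moves the arm, as the interface text tells. Its arguments: {"type":"object","properties":{"deltas":{"type":"array","items":{"type":"array","items":{"type":"array","items":{"type":"number"}}}},"newtons":{"type":"number"}},"required":["deltas"]}

```bash
mkdir -p pics
cat > h.py <<'E'
import numpy as np, cv2
from plant import env
def snap(name,fn):
    c=env.camera(name); cv2.imwrite('pics/'+fn,c['image'][:,:,::-1]); np.save('pics/'+fn+'.npy',{k:c[k] for k in c if k!='image'},allow_pickle=True); return c
def load(fn): return np.load('pics/'+fn+'.npy',allow_pickle=True).item()
def KD(c):
    f=210/np.tan(np.radians(c['fov_y'])/2)
    return np.array([[f,0,c['cx']],[0,f,c['cy']],[0,0,1.]]),np.array(c['dist_coeffs'],float)
def ray(c,uv):
    K,D=KD(c); p=cv2.undistortPoints(np.array([[uv]],float),K,D)[0,0]
    T=np.array(c['T']); d=T[:3,:3]@np.array([p[0],-p[1],-1]); return T[:3,3],d
def at_z(c,uv,z):
    o,d=ray(c,uv); return o+d*(z-o[2])/d[2]
def proj(c,P):
    K,D=KD(c);T=np.array(c['T']); p=(np.atleast_2d(P)-T[:3,3])@T[:3,:3]; p=p*[1,-1,-1]
    return cv2.projectPoints(p,np.zeros(3),np.zeros(3),K,D)[0][:,0]
E
python3 - <<'E'
from h import *
for n in('side','top'):
    c=snap(n,n+'0.png'); print(n,np.round(c['T'],3).tolist(),c['fov_y'],c['cx'],c['cy'],c['dist_coeffs'])
o=env.get_obs();print(o)
E
```

```text
side [[0.874, 0.37, -0.314, 0.226], [-0.485, 0.644, -0.592, -0.526], [-0.017, 0.67, 0.742, 0.796], [0.0, 0.0, 0.0, 1.0]] 57.076127832890556 277.6271187009523 209.83024129392496 [-0.08296306  0.          0.          0.          0.        ]
top [[0.006, 0.988, -0.157, 0.403], [-1.0, 0.003, -0.018, 0.005], [-0.017, 0.158, 0.987, 1.026], [0.0, 0.0, 0.0, 1.0]] 52.33683348542184 287.05628563696933 212.54145904440935 [-0.09469974  0.          0.          0.          0.        ]
{'time_s': 0.1, 'q': array([-1.22898018,  0.46829996, -0.011587  ,  1.60353693,  0.00598925,
        1.07141084, -0.0562983 ]), 'qd': array([ 0.00277122, -0.00145026, -0.00036393, -0.00180194, -0.00208602,
        0.00016705,  0.00087209]), 'tau': array([ 1.13727998e-03, -5.21644449e+01, -1.23884564e-02, -2.44369304e+01,
       -5.68121800e-02,  1.40618911e-02,  3.40666077e-05]), 'eef_pos': array([0.24387122, 0.60193984, 0.21372632]), 'orientation': array([[-9.26836707e-01,  3.75464336e-01, -5.00991505e-04],
       [ 3.75464653e-01,  9.26835432e-01, -1.54134080e-03],
       [-1.14381821e-04, -1.61667583e-03, -9.99998687e-01]]), 'contact_force': array([ 0.32636965, -0.59603578,  0.46336931]), 'torque': array([-0.016101  ,  0.0225452 ,  0.04789935]), 'gripper_force': 0.0, 'opening': 0.09194502648825756}
```

View pics/top0.png

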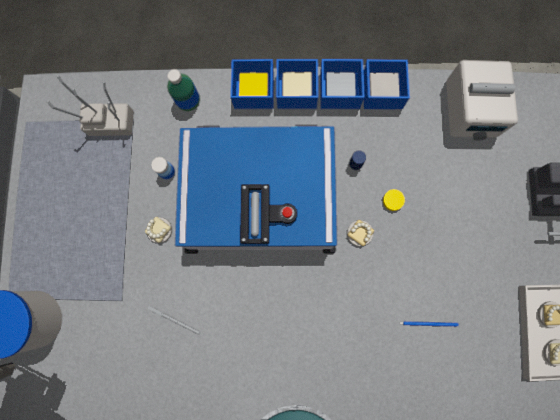

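View pics/side0.png

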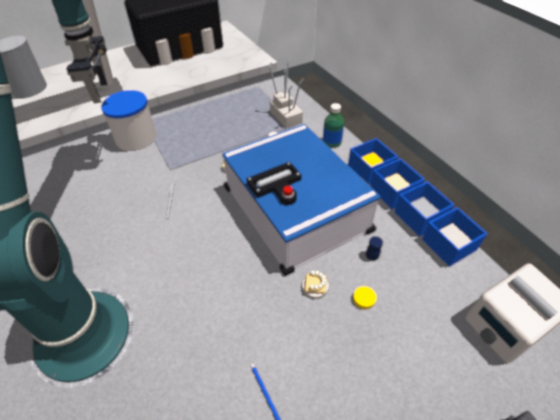

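The top view shows the case nearly aligned with the world axes. The handle is at about (255,214), the button at (288,212), and the bystanders stand on both sides of the case. In the side view the button is at about (288,191).

Run:
```python
from h import *
B=[]
for n in('top0.png','side0.png'):
    c=load(n); im=cv2.imread('pics/'+n).astype(int)
    m=((im[:,:,2]>150)&(im[:,:,1]<70)&(im[:,:,0]<70)).astype(np.uint8)
    k,l,s,ce=cv2.connectedComponentsWithStats(m)
    for i in range(1,k):
        if s[i,4]>15: print(n,s[i],ce[i],at_z(c,ce[i],.166)); 
c=load('top0.png')
print('bar c',at_z(c,(254.7,213.5),.152))
for uv in [(181,129),(334,127),(336,246),(177,246)]: print('lid corner',uv,at_z(c,uv,.132))
for uv in [(242,185),(268,184),(269,243),(240,243)]: print('plate',uv,at_z(c,uv,.152))
im=cv2.imread('pics/top0.png'); cv2.imwrite('pics/crop.png',cv2.resize(im[165:265,170:345],None,fx=4.5,fy=4.5,interpolation=cv2.INTER_CUBIC))
```

```text
top0.png [283 207   9  10  66] [286.8030303  211.74242424] [0.54195714 0.02092722 0.166     ]
side0.png [284 186   8   7  45] [287.42222222 189.13333333] [0.54292062 0.0209106  0.166     ]
bar c [0.54030347 0.08780387 0.152     ]
lid corner (181, 129) [0.73274435 0.25761224 0.132     ]
lid corner (334, 127) [ 0.73635975 -0.08097723  0.132     ]
lid corner (336, 246) [ 0.47514754 -0.08188613  0.132     ]
lid corner (177, 246) [0.47321501 0.25364879 0.132     ]
plate (242, 185) [0.60081771 0.11567529 0.152     ]
plate (268, 184) [0.60303392 0.06099669 0.152     ]
plate (269, 243) [0.47913172 0.0573244  0.152     ]
plate (240, 243) [0.47879807 0.11704237 0.152     ]
```

View pics/crop.png

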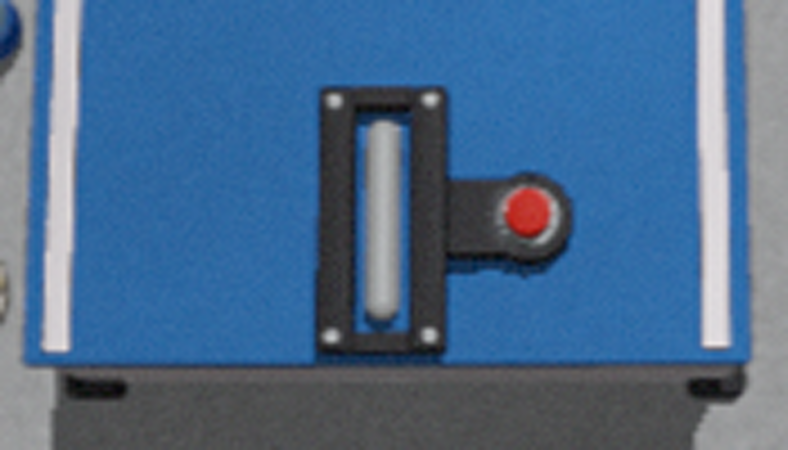

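>>> {"fn": "step_arm", "kwargs": {
  "deltas": [
    [[0.4,-0.8,0,0,0,0.025,0],[0.4,-0.8,0,0,0,0.025,0],[0.4,-0.8,0,0,0,0.025,0],[0.4,-0.8,0,0,0,0.025,0],[0.4,-0.8,0,0,0,0.025,0],[0.4,-0.8,0,0,0,0.025,0],[0.4,-0.8,0,0,0,0.025,0],[0.4,-0.8,0,0,0,0.025,0],[0.4,-0.8,0,0,0,0.025,0],[0.4,-0.8,0,0,0,0.025,0],[0.4,-0.8,0,0,0,0.025,0],[0.4,-0.8,0,0,0,0.025,0],[0.4,-0.8,0,0,0,0.025,0],[0.4,-0.8,0,0,0,0.025,0],[0.4,-0.8,0,0,0,0.025,0],[0.4,-0.8,0,0,0,0.025,0],[0.4,-0.8,0,0,0,0.025,0],[0.4,-0.8,0,0,0,0.025,0],[0.4,-0.8,0,0,0,0.025,0],[0.4,-0.8,0,0,0,0.025,0]]
  ]
}}

```text
time_s: 2.1
eef_pos: [0.4841, 0.1214, 0.2144]
orientation: [[-1.0, -0.009, -0.0], [-0.009, 1.0, -0.0], [0.0, -0.0, -1.0]]
contact_force: [-0.3, 0.3, -0.0]
opening: 0.0004
gripper_force: 0.0
```

>>> {"fn": "step_arm", "kwargs": {
  "deltas": [
    [[0.39,-0.67,0,0,0,0,0],[0.39,-0.67,0,0,0,0,0],[0.39,-0.67,0,0,0,0,0],[0.39,-0.67,0,0,0,0,0],[0.39,-0.67,0,0,0,0,0],[0,0,-0.4,0,0,0,0],[0,0,-0.4,0,0,0,0],[0,0,-0.3,0,0,0,0],[0,0,0,0,0,0,0],[0,0,0,0,0,0,0]]
  ]
}}

```text
time_s: 3.1
eef_pos: [0.5421, 0.0228, 0.1812]
orientation: [[-1.0, -0.009, -0.001], [-0.009, 1.0, 0.0], [0.001, 0.0, -1.0]]
contact_force: [0.3, 1.8, 0.3]
opening: 0.0005
gripper_force: 0.0
```

Run:
```python
from h import *
a=snap('side','s1.png')['image'];b=snap('top','t1.png')['image']
f=lambda i,y,x:cv2.resize(i[y-50:y+50,x-65:x+65],(400,308),interpolation=cv2.INTER_CUBIC)
cv2.imwrite('pics/j1.png',np.hstack([f(a,185,285),f(b,205,275)])[:,:,::-1]);o=env.get_obs();print(o['eef_pos'],o['contact_force'],o['q'],o['tau'])
```

```text
[0.54269681 0.02254269 0.18194484] [ 1.2518668  -0.05007225  0.58530027] [-0.30407884  0.32547402  0.24426175  1.9115689  -0.09798982  0.9151886
  1.56714309] [-5.79539069e-02 -4.02154970e+01  2.06757881e+00 -2.16646582e+01
  1.70071330e-02  8.29729415e-02 -1.71689677e-03]
```

View pics/j1.png

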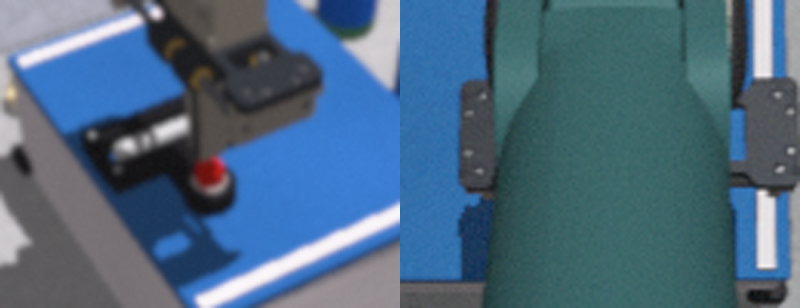

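The fingertips hang directly above the button. The side view shows the red cap just below the tip and the handle still sunk. I'll take the current picture as the reference and go down in small steps.

>>> {"fn": "step_arm", "kwargs": {
  "deltas": [
    [[0,-0.03,-0.2,0,0,0,0],[0,-0.03,-0.1,0,0,0,0],[0,0,-0.1,0,0,0,0],[0,0,0,0,0,0,0],[0,0,0,0,0,0,0]]
  ]
}}

```text
time_s: 3.7
eef_pos: [0.5425, 0.0201, 0.1695]
orientation: [[-1.0, -0.008, -0.0], [-0.008, 1.0, 0.0], [0.0, 0.0, -1.0]]
contact_force: [-0.4, -0.3, -0.1]
opening: 0.0005
gripper_force: 0.0
```

```bash
cat > chk.py <<'E'
from h import *
import sys
# side picture: handle region, bright pixels above where the sunk handle lies
c=load('s1.png'); P=proj(c,[[.5405,.0885,.152],[.494,.0885,.152],[.494,.0885,.176]])
im=snap('side',sys.argv[1]+'.png')['image'].astype(int); u,v=P[1].astype(int)
r=cv2.imread('pics/s1.png')[:,:,::-1].astype(int)
d=np.abs(im-r)[v-22:v+14,u-10:u+30].max(2)
o=env.get_obs();print(np.round(P,0).tolist(),'changed px',(d>50).sum(),'z',o['eef_pos'].round(4),'F',o['contact_force'].round(1))
E
python3 chk.py p0
```

```text
[[273.0, 177.0], [256.0, 183.0], [255.0, 176.0]] changed px 48 z [0.5426 0.0202 0.1696] F [ 0.2  0.1 -0.2]
```

>>> {"fn": "step_arm", "kwargs": {
  "deltas": [
    [[0,0,-0.033,0,0,0,0],[0,0,-0.033,0,0,0,0],[0,0,-0.033,0,0,0,0],[0,0,-0.033,0,0,0,0],[0,0,-0.033,0,0,0,0],[0,0,0,0,0,0,0],[0,0,0,0,0,0,0]]
  ]
}}

```text
time_s: 4.45
eef_pos: [0.5427, 0.0201, 0.1649]
orientation: [[-1.0, -0.008, 0.0], [-0.008, 1.0, 0.0], [-0.0, 0.0, -1.0]]
contact_force: [-2.3, 0.6, 4.6]
opening: 0.0004
gripper_force: 2.5
```

```bash
sed -i "s#pics/s1.png')\[#pics/p0.png')[#" chk.py; python3 chk.py p1
```

```text
[[273.0, 177.0], [256.0, 183.0], [255.0, 176.0]] changed px 2 z [0.5427 0.0202 0.1649] F [-1.7 -0.   5. ]
```

>>> {"fn": "step_arm", "kwargs": {
  "deltas": [
    [[0,0,-0.033,0,0,0,0],[0,0,0,0,0,0,0]]
  ]
}}

```text
time_s: 4.7
eef_pos: [0.5427, 0.0202, 0.1638]
orientation: [[-1.0, -0.008, 0.0], [-0.008, 1.0, 0.0], [-0.0, 0.0, -1.0]]
contact_force: [-2.1, -0.9, 5.1]
opening: 0.0005
gripper_force: 2.4
```

```bash
python3 chk.py p2
```

```text
[[273.0, 177.0], [256.0, 183.0], [255.0, 176.0]] changed px 7 z [0.5427 0.0202 0.1638] F [-0.4  0.2  4.2]
```

>>> {"fn": "step_arm", "kwargs": {
  "deltas": [
    [[0,0,-0.033,0,0,0,0],[0,0,0,0,0,0,0]]
  ]
}}

```text
time_s: 4.95
eef_pos: [0.5427, 0.0202, 0.1628]
orientation: [[-1.0, -0.008, 0.0], [-0.008, 1.0, 0.0], [-0.0, 0.0, -1.0]]
contact_force: [-0.1, 0.7, 5.4]
opening: 0.0004
gripper_force: 2.5
```

```bash
python3 chk.py p3
```

```text
[[273.0, 177.0], [256.0, 183.0], [255.0, 176.0]] changed px 10 z [0.5427 0.0202 0.1628] F [-1.9 -0.3  4.4]
```

>>> {"fn": "step_arm", "kwargs": {
  "deltas": [
    [[0,0,-0.033,0,0,0,0],[0,0,0,0,0,0,0]]
  ]
}}

```text
time_s: 5.2
eef_pos: [0.5427, 0.0202, 0.1618]
orientation: [[-1.0, -0.008, 0.0], [-0.008, 1.0, 0.0], [-0.0, 0.0, -1.0]]
contact_force: [-1.1, -0.6, 5.1]
opening: 0.0004
gripper_force: 2.5
```

```bash
python3 chk.py p4
```

```text
[[273.0, 177.0], [256.0, 183.0], [255.0, 176.0]] changed px 13 z [0.5427 0.0202 0.1618] F [-0.4 -0.7  4.9]
```

>>> {"fn": "step_arm", "kwargs": {
  "deltas": [
    [[0,0,-0.03,0,0,0,0],[0,0,0,0,0,0,0]]
  ]
}}

```text
time_s: 5.45
eef_pos: [0.5427, 0.0202, 0.1609]
orientation: [[-1.0, -0.008, 0.0], [-0.008, 1.0, 0.0], [-0.0, 0.0, -1.0]]
contact_force: [-1.8, 0.6, 5.0]
opening: 0.0008
gripper_force: 2.6
```

```bash
python3 chk.py p5
```

```text
[[273.0, 177.0], [256.0, 183.0], [255.0, 176.0]] changed px 18 z [0.5427 0.0202 0.161 ] F [-1.   0.6  4.8]
```

>>> {"fn": "step_arm", "kwargs": {
  "deltas": [
    [[0,0,-0.03,0,0,0,0],[0,0,0,0,0,0,0]]
  ]
}}

```text
time_s: 5.7
eef_pos: [0.5427, 0.0202, 0.16]
orientation: [[-1.0, -0.008, 0.0], [-0.008, 1.0, 0.0], [-0.0, 0.0, -1.0]]
contact_force: [-1.3, -0.4, 4.5]
opening: 0.0002
gripper_force: 2.7
```

```bash
python3 chk.py p6
```

```text
[[273.0, 177.0], [256.0, 183.0], [255.0, 176.0]] changed px 17 z [0.5427 0.0202 0.1601] F [-1.4  0.1  4.8]
```

Run:
```python
from h import *
f=lambda n:cv2.resize(cv2.imread('pics/'+n)[135:235,220:350],(400,308),interpolation=cv2.INTER_CUBIC)
cv2.imwrite('pics/j2.png',np.hstack([f('p0.png'),f('p6.png')]))
```

```text
(no output)
```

View pics/j2.png

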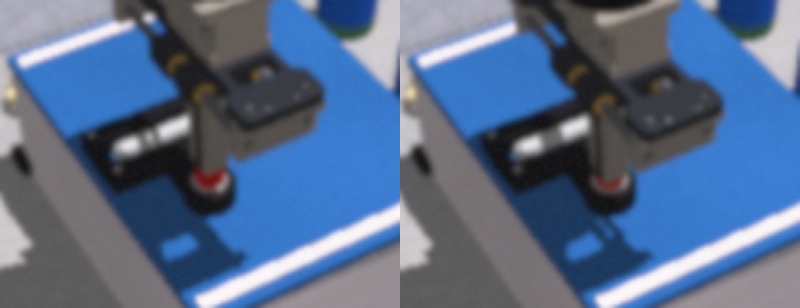

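The button is partly down and centred under the tip, at about (610,180) in the right half. The handle is still sunk, so I keep pressing.

>>> {"fn": "step_arm", "kwargs": {
  "deltas": [
    [[0,0,-0.03,0,0,0,0],[0,0,0,0,0,0,0]]
  ]
}}

```text
time_s: 5.95
eef_pos: [0.5427, 0.0202, 0.1592]
orientation: [[-1.0, -0.008, 0.0], [-0.008, 1.0, 0.0], [-0.0, 0.0, -1.0]]
contact_force: [-1.5, -0.2, 5.7]
opening: 0.0003
gripper_force: 2.7
```

```bash
python3 chk.py p7
```

```text
[[273.0, 177.0], [256.0, 183.0], [255.0, 176.0]] changed px 26 z [0.5427 0.0202 0.1592] F [-1.  -0.6  4.7]
```

>>> {"fn": "step_arm", "kwargs": {
  "deltas": [
    [[0,0,-0.03,0,0,0,0],[0,0,0,0,0,0,0]]
  ]
}}

```text
time_s: 6.2
eef_pos: [0.5427, 0.0202, 0.1582]
orientation: [[-1.0, -0.008, 0.0], [-0.008, 1.0, 0.0], [-0.0, 0.0, -1.0]]
contact_force: [-0.6, -0.4, 3.9]
opening: 0.0005
gripper_force: 2.5
```

```bash
python3 chk.py p8
```

```text
[[273.0, 177.0], [256.0, 183.0], [255.0, 176.0]] changed px 36 z [0.5427 0.0202 0.1582] F [-1.6  1.   4.6]
```

>>> {"fn": "step_arm", "kwargs": {
  "deltas": [
    [[0,0,-0.03,0,0,0,0],[0,0,0,0,0,0,0]]
  ]
}}

```text
time_s: 6.45
eef_pos: [0.5427, 0.0202, 0.1571]
orientation: [[-1.0, -0.008, 0.0], [-0.008, 1.0, 0.0], [-0.0, 0.0, -1.0]]
contact_force: [-0.1, -0.0, 4.4]
opening: 0.0006
gripper_force: 1.9
```

```bash
python3 chk.py p9
```

```text
[[273.0, 177.0], [256.0, 183.0], [255.0, 176.0]] changed px 312 z [0.5427 0.0202 0.1571] F [-1.   0.2  4. ]
```

The handle has popped up. I'll rise, move over to it and turn the tool half a turn clockwise, since joint 7 is close to its upper limit for the turn ahead.

>>> {"fn": "step_arm", "kwargs": {
  "deltas": [
    [[0,0,0.5,0,0,0,0],[0,0,0.7,0,0,0,0],[0,0,0.8,0,0,0,0],[-0.02,0.6,0,0,0,-0.19,0],[-0.02,0.6,0,0,0,-0.19,0],[-0.02,0.6,0,0,0,-0.19,0],[0,0.47,0,0,0,-0.19,0],[0,0,0,0,0,-0.19,40],[0,0,0,0,0,-0.19,40],[0,0,0,0,0,-0.19,40],[0,0,0,0,0,-0.19,40],[0,0,0,0,0,-0.19,40],[0,0,0,0,0,-0.19,40],[0,0,0,0,0,-0.19,40],[0,0,0,0,0,-0.19,40],[0,0,0,0,0,-0.19,40],[0,0,0,0,0,-0.19,40],[0,0,0,0,0,-0.19,40],[0,0,0,0,0,-0.19,40],[0,0,0,0,0,-0.19,40]]
  ]
}}

```text
time_s: 8.5
eef_pos: [0.5404, 0.0882, 0.2165]
orientation: [[0.822, 0.57, -0.001], [0.57, -0.822, -0.001], [-0.001, 0.0, -1.0]]
contact_force: [-0.1, 0.1, -0.7]
opening: 0.0399
gripper_force: 0.0
```

>>> {"fn": "step_arm", "kwargs": {
  "deltas": [
    [[0,0,0,0,0,-0.19,40],[0,0,0,0,0,-0.19,40],[0,0,0,0,0,-0.19,40],[0,0,0,0,0,-0.18,40],[0,0,-0.4,0,0,0,40],[0,0,-0.4,0,0,0,40],[0,0,0,0,0,0,40],[0,0,0,0,0,0,40]]
  ]
}}

```text
time_s: 9.3
eef_pos: [0.5403, 0.088, 0.1924]
orientation: [[1.0, 0.025, -0.001], [0.025, -1.0, -0.001], [-0.001, 0.001, -1.0]]
contact_force: [0.9, 0.0, 0.0]
opening: 0.0398
gripper_force: 0.0
```

Run:
```python
from h import *
a=snap('side','s2.png')['image'];o=env.get_obs();print(o['eef_pos'],o['q'])
cv2.imwrite('pics/s2c.png',cv2.resize(a[120:240,200:360],None,fx=4,fy=4,interpolation=cv2.INTER_CUBIC)[:,:,::-1])
```

```text
[0.5407351  0.08799211 0.19294353] [-0.85392619  0.38978986  0.79620782  1.91553132 -0.33431429  0.97343116
 -1.45016662]
```

View pics/s2c.png

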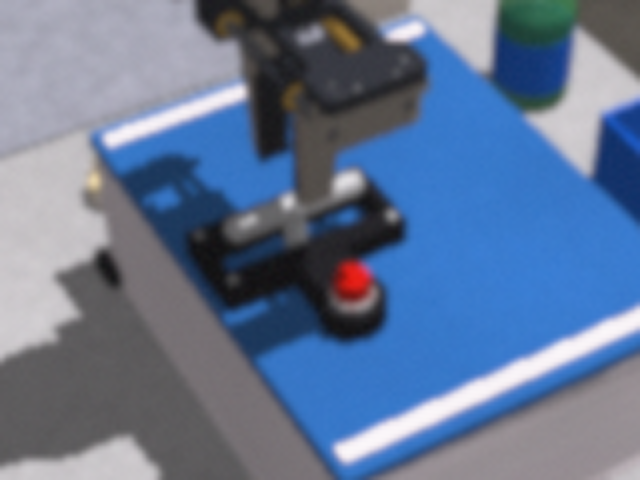

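The picture shows the bar up in front of its slot, lying along x and centred between the fingers, with the red button springing clear. I'll go down and grip.

>>> {"fn": "step_arm", "kwargs": {
  "deltas": [
    [[0,0,-0.4,0,0,0,40],[0,0,-0.4,0,0,0,40],[0,0,-0.4,0,0,0,40],[0,0,0,0,0,0,40],[0,0,0,0,0,0,10],[0,0,0,0,0,0,10],[0,0,0,0,0,0,10],[0,0,0,0,0,0,10],[0,0,0,0,0,0,10]]
  ],
  "newtons": 20
}}

```text
time_s: 10.25
eef_pos: [0.5411, 0.0882, 0.1576]
orientation: [[1.0, 0.023, 0.001], [0.023, -1.0, 0.0], [0.001, -0.0, -1.0]]
contact_force: [0.3, -0.3, 2.2]
opening: 0.0153
gripper_force: 20.0
```

>>> {"fn": "step_arm", "kwargs": {
  "deltas": [
    [[0,0,0,0,0,0.13,10],[0,0,0,0,0,0.13,10],[0,0,0,0,0,0.13,10],[0,0,0,0,0,0.13,10],[0,0,0,0,0,0.13,10],[0,0,0,0,0,0.13,10],[0,0,0,0,0,0.13,10],[0,0,0,0,0,0.13,10],[0,0,0,0,0,0.13,10],[0,0,0,0,0,0.13,10],[0,0,0,0,0,0.13,10],[0,0,0,0,0,0.13,10],[0,0,0,0,0,0.13,10],[0,0,0,0,0,0.13,10],[0,0,0,0,0,0,10],[0,0,0,0,0,0,10],[0,0,0,0,0,0,10]]
  ],
  "newtons": 25
}}

```text
time_s: 11.95
eef_pos: [0.5417, 0.0876, 0.1576]
orientation: [[0.12, 0.993, 0.002], [0.993, -0.12, -0.001], [-0.0, 0.002, -1.0]]
contact_force: [3.0, -3.0, 0.4]
opening: 0.0153
gripper_force: 25.0
```

Run:
```python
from h import *
a=snap('side','s3.png')['image'];o=env.get_obs();print(o['eef_pos'],o['q'],o['contact_force'],o['torque'])
cv2.imwrite('pics/s3c.png',cv2.resize(a[120:240,200:360],None,fx=4,fy=4,interpolation=cv2.INTER_CUBIC)[:,:,::-1])
```

```text
[0.54165059 0.08760953 0.15756252] [-0.56837941  0.37903366  0.42927817  1.92929558 -0.20098705  0.87301193
 -0.15598372] [ 3.15817351 -3.79067726  0.68235493] [-0.78874587 -0.81354173 -0.00290269]
```

View pics/s3c.png

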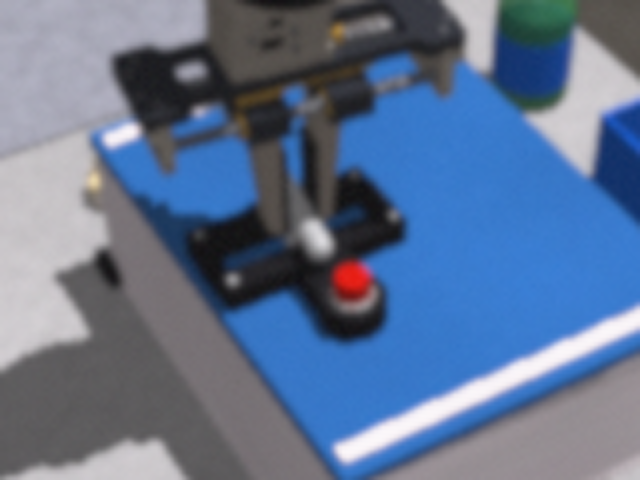

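The bar now lies across the slot, pointing along y towards the button at (350,280), so it is turned to about its stop. Next I work out the lift arc.

```bash
python3 -c "
import numpy as np
p=lambda t:np.array([-.195*np.cos(t)+.0376*np.sin(t),.195*np.sin(t)+.0376*np.cos(t)])
for i in range(0,40,5): print(i,((p(np.radians(i+5))-p(np.radians(i)))/2/.03).round(3),'per row, 2.5deg rows; turn',2.5/45)"
```

```text
0 [0.067 0.281] per row, 2.5deg rows; turn 0.05555555555555555
5 [0.091 0.274] per row, 2.5deg rows; turn 0.05555555555555555
10 [0.115 0.265] per row, 2.5deg rows; turn 0.05555555555555555
15 [0.137 0.254] per row, 2.5deg rows; turn 0.05555555555555555
20 [0.159 0.241] per row, 2.5deg rows; turn 0.05555555555555555
25 [0.179 0.226] per row, 2.5deg rows; turn 0.05555555555555555
30 [0.198 0.21 ] per row, 2.5deg rows; turn 0.05555555555555555
35 [0.216 0.192] per row, 2.5deg rows; turn 0.05555555555555555
```

>>> {"fn": "step_arm", "kwargs": {
  "deltas": [
    [[0.067,0,0.28,0,0.0555,0,10],[0.067,0,0.28,0,0.0555,0,10],[0.09,0,0.275,0,0.0555,0,10],[0.09,0,0.275,0,0.0555,0,10],[0.115,0,0.265,0,0.0555,0,10],[0.115,0,0.265,0,0.0555,0,10],[0,0,0,0,0,0,10]]
  ],
  "newtons": 35
}}

```text
time_s: 12.7
eef_pos: [0.5574, 0.0877, 0.2057]
orientation: [[0.114, 0.959, -0.26], [0.993, -0.119, -0.002], [-0.032, -0.258, -0.966]]
contact_force: [1.0, -2.8, 0.7]
opening: 0.0153
gripper_force: 35.0
```

```bash
python3 -c "
from h import *
o=env.get_obs();print(o['eef_pos'],o['q'].round(3),o['contact_force'],o['torque'],o['opening'])"
```

```text
[0.5574321  0.08769407 0.20573021] [-0.495  0.504  0.427  1.647 -0.231  1.305 -0.116] [ 0.97485275 -2.79447445  0.74593791] [-0.66482273 -0.64756943  0.14382761] 0.015263320613205152
```

>>> {"fn": "step_arm", "kwargs": {
  "deltas": [
    [[0.137,0,0.254,0,0.0555,0,10],[0.137,0,0.254,0,0.0555,0,10],[0.16,0,0.24,0,0.0555,0,10],[0.16,0,0.24,0,0.0555,0,10],[0.18,0,0.226,0,0.0555,0,10],[0.18,0,0.226,0,0.0555,0,10],[0.21,0,0.2,0,0,0,10],[0.216,0,0.196,0,0,0,10],[0.22,0,0.19,0,0,0,10],[0,0,0,0,0,0,10],[0,0,0,0,0,0,10]]
  ]
}}

```text
time_s: 13.8
eef_pos: [0.6038, 0.0881, 0.2667]
orientation: [[0.102, 0.859, -0.501], [0.993, -0.118, -0.0], [-0.06, -0.498, -0.865]]
contact_force: [-2.8, -2.5, -3.8]
opening: 0.0145
gripper_force: 35.0
```

Run:
```python
from h import *
a=snap('side','s4.png')['image'];o=env.get_obs();print(o['eef_pos'],o['q'].round(3),o['contact_force'],o['torque'],o['opening'])
cv2.imwrite('pics/s4c.png',cv2.resize(a[70:270,180:420],None,fx=3,fy=3,interpolation=cv2.INTER_CUBIC)[:,:,::-1])
```

```text
[0.6038467  0.08808367 0.26670133] [-0.395  0.703  0.417  1.252 -0.268  1.768 -0.096] [-5.20433631 -3.23266812 -4.10230339] [-0.81902513  0.25530005  0.28546908] 0.01486679343688809
```

View pics/s4c.png

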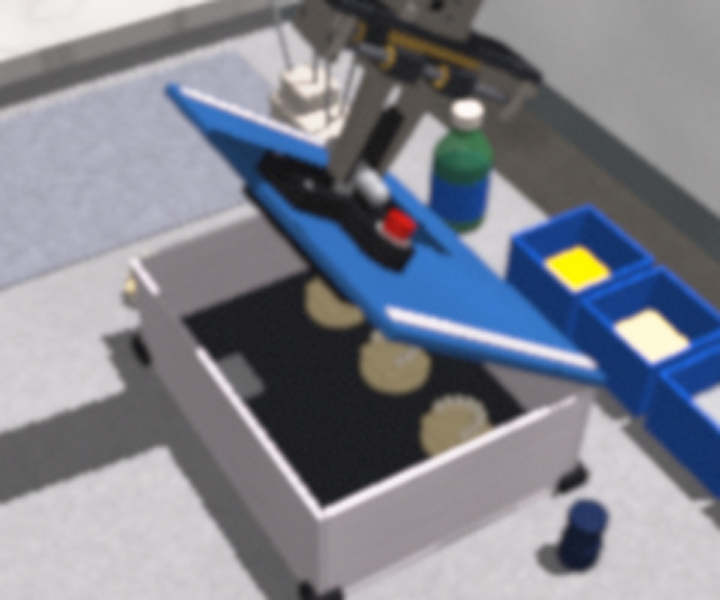

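The lid stands at about 37 degrees with the bar held at (370,185). I'll let go and back out along the tool axis.

>>> {"fn": "step_arm", "kwargs": {
  "deltas": [
    [[0,0,0,0,0,0,38],[0,0,0,0,0,0,38],[0,0,0,0,0,0,38],[0,0,0,0,0,0,38],[0.17,0,0.29,0,0,0,38],[0.33,0,0.58,0,0,0,38],[0.4,0,0.69,0,0,0,38],[0.4,0,0.69,0,0,0,38],[0,0,0.8,0,0,0,38],[0,0,0.8,0,0,0,38],[0,0,0,0,0,0,38],[0,0,0,0,0,0,38],[0,0,0,0,0,0,38],[0,0,0,0,0,0,38]]
  ]
}}

```text
time_s: 15.25
eef_pos: [0.6134, 0.0876, 0.336]
orientation: [[0.106, 0.878, -0.466], [0.993, -0.117, 0.005], [-0.05, -0.463, -0.885]]
contact_force: [-0.5, -0.5, -0.2]
opening: 0.038
gripper_force: 0.0
```

Run:
```python
from h import *
a=snap('side','s5.png')['image'];o=env.get_obs();print(o['eef_pos'],o['q'].round(3),o['contact_force'])
cv2.imwrite('pics/s5c.png',cv2.resize(a[70:270,180:420],None,fx=3,fy=3,interpolation=cv2.INTER_CUBIC)[:,:,::-1])
```

```text
[0.61345207 0.08763397 0.33605705] [-0.141  0.636 -0.025  1.142 -0.07   1.842 -0.285] [ 0.31346583 -0.79038084  0.16156902]
```

View pics/s5c.png

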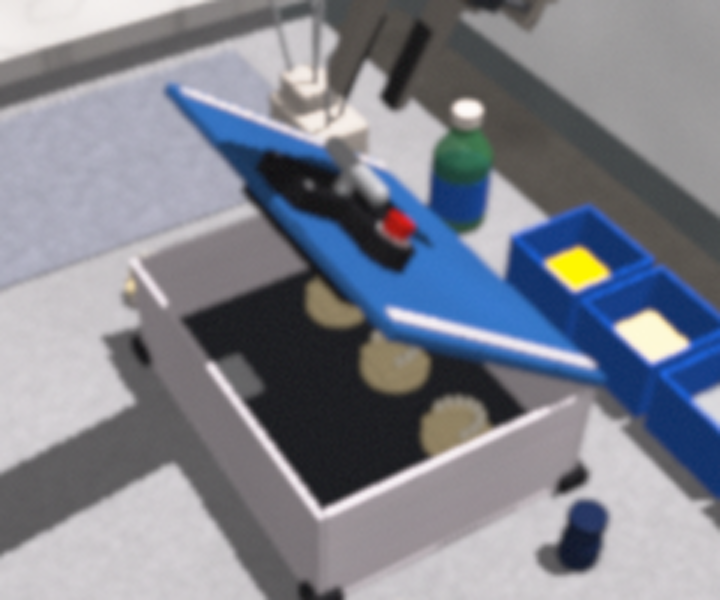

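The lid stands by itself with the handle up and turned, and the gripper is clear. Joint 6 sits at its limit, so I'll relax the tilt a little before handing in.

>>> {"fn": "step_arm", "kwargs": {
  "deltas": [
    [[0,0,0.3,0,-0.08,0,38],[-0.2,0,0.3,0,-0.08,0,38],[-0.2,0,0.3,0,-0.08,0,38],[0,0,0,0,0,0,38],[0,0,0,0,0,0,38],[0,0,0,0,0,0,38]]
  ]
}}

```text
time_s: 15.9
eef_pos: [0.6017, 0.0873, 0.3628]
orientation: [[0.114, 0.95, -0.292], [0.993, -0.117, 0.006], [-0.029, -0.291, -0.956]]
contact_force: [0.3, -1.0, 0.2]
opening: 0.0381
gripper_force: 0.0
```

```bash
python3 -c "
from h import *
o=env.get_obs();print(o['eef_pos'],o['q'].round(3),abs(o['qd']).max(),o['contact_force']);print(env.sign_off())"
```

```text
[0.60168854 0.08732602 0.36280034] [-0.15   0.478 -0.031  1.285 -0.044  1.67  -0.295] 0.011643418860149999 [ 0.30170594 -1.04262007  0.20507932]
the job is handed in; nothing more can be done
None
```

The job is handed in at about 16 s, verdict not shown: the lid stands open by itself at about 37 degrees with the handle up and turned, the button was pressed with about 5 N, and the gripper is clear; joint 6 read 1.842 against its 1.84 limit while backing out, and I didn't check the bystanders one by one.

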